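Fit the return spring of a leather splitter

ROBOT

A 6-joint arm with a two-finger parallel gripper is mounted at the origin on the work surface. World frame = base frame: x ahead of the robot, y to its left, z up, the work surface at z = 0. Lengths are in mm, angles in rad, forces in N, time in s.
With the tool pointing down it reaches from about 275 to 1000 mm from the base axis. Payload 8.4 kg.
Tool frame: the origin (TCP) lies midway between the tips of the shut fingers; the grasp point (between the pads) lies 19 mm behind it; z points along the fingers, y is the line along which they close (so a half turn about z gives the same grasp; the last joint's range is limited). The gripper opens to 85 mm and grips with 20 to 120 N. Pads are 22 mm wide; open, the fingers measure 114 mm over their backs; the gripper's body (76 mm by 85 mm) begins 54 mm behind the grasp point. The pads swing forward as they close: fully open they stand 13 mm farther back than shut.
Start: joints at [1.187, 0.353, 1.633, -0, 1.155, -0.002], TCP at [232.868, 580, 231.281] pointing down, gripper open.
Joint ranges: [-2.63, 2.63], [-0.92, 2.1], [0.06, 2.66], [-1.3, 4.44], [0, 2.69], [-3.02, 3.02]. Speed limits (rad/s): [2.22, 2.22, 2.79, 3.14, 3.14, 3.14].

INTERFACE

Orientations are given as [roll, pitch, yaw] about the fixed x, y, z axes, in that order (R = Rz(yaw) Ry(pitch) Rx(roll)).
In Python, from rig import r, imaging gives the robot as it stands. The module is installed in compiled form; this text tells all that it offers.
- The arm moves only by the tool arm_command, never from a script. Its argument "deltas" is a list of rows, each an object of numbers: "hand": the finger opening in mm, from 0 to 85.4; "tx", "ty", "tz": the shift along the tool's x, y, z in mm; "wx", "wy", "wz": the turn, a rotation vector about the tool's x, y, z in rad. A call has 1 to 8 rows; each row shifts and turns the commanded pose from where the row before left it, along the tool's axes as they then stand; what a row does not reach is not made up. A row lasts 1/8 s, in which the tool goes at most 62.5 mm and 10.7 degrees, less where a joint would pass 70% of its speed; a pose out of reach is approached as far as the arm can. A call with a gripper value outside its range is refused whole. The fingers move at their own pace and stop on an object; "squeeze" is the grip in N (left out, the last holds). Time passes only in rows, so rows that do not move let the fingers close. It gives the time, the measured TCP pose, the force, the opening and the grip force at its end, in the units of the state.
- r.sense(): the state, without advancing time (a new reading comes with each control period).
- imaging.grab_frame(name): name is "scene" or "top"; returns a dict with "image" (420x560x3 uint8, red, green, blue), "mtx" (3x3 intrinsics, pixels), "world_to_cam" (4x4, takes a point from world to camera coordinates). Camera axes: x right, y up, looking along -z (the intrinsics and any distortion apply to the point x, -y, -z); pixel columns grow to the right and rows downward; lengths in mm; the calibration is good to about 2 mm. A picture is of the moment at which its call begins. There is no depth.
- r.sign_off(): hands the job in; it is judged then, once.
The state is a dict: "clock": time; "qpos": joint angles; "qvel": joint speeds; "joint_efforts": joint torques, N m; "eef_pos": TCP position; "tcp_rot": TCP orientation; "contact_force": force on the tool from outside, world axes, zero at the start; "wrist_torque": the same for the moment, N m; "opening": opening from 0.0 (shut) to 1.0 (fully open); "grasp_force": force on a finger pad.
Only numpy, scipy, OpenCV 4.12 (cv2) and the standard library are available. Lean on these libraries where they do the work, as an engineer would, in place of code of your own. Each camera call takes 0.05 s, during which the arm holds its last target. There are 200 camera calls.

TASK

Fit the return spring to the blue leather splitter: hook its bent steel leg down into the hole in the steel lug (the lug is clamped somewhere along its slot, so feel for the hole), then, with the leg still in the hole, stretch the spring and slip its loop over the grooved brass post so that it lies in the groove under the head, and let go with the leg fully home and the spring holding itself in tension. Press gently while feeling (well under 25 N), never pull the spring out by more than 50 mm, and leave the other things on the bench where they are.

Things in the scene. Friction and masses are not known exactly. Their poses are not given: they have to be found in the camera images.
- splitter: blue leather splitter, fixed to the bench: base 190 (x) x 250 (y) x 12 mm, origin under its middle, z up. The spring belongs along its open side, over the line x = +55 mm parallel to its y: leg at y = -65 mm (steel lug), loop at y = +64 to +84 mm (brass post). Roller, blade and cheeks (up to 106 mm high) stand on the other side, from x = -37 mm on
- slot_mid (a point): middle of the lug's slot, at the lug's top face, 55 mm above the bench; axes of the splitter. The lug is a steel block 48 (x) x 28 (y) x 22 mm with one vertical through hole, 8.5 mm diameter, chamfered 1 mm, in its middle. It is clamped hard along the slot: the hole lies anywhere from -8 to +8 mm from this point in x (0 in y) and does not give
- post_neck (a point): middle of the groove of the brass post, on its vertical axis, 67 mm above the bench. Groove 9 mm diameter, from a shoulder of 15 mm diameter at 60 mm to the head's underside at 70 mm; head 12 mm diameter, chamfered, top 74 mm above the bench. It stands on an aluminium block 28 x 24 mm, top at 56 mm, and does not give
- spring: telescoping tension spring, 80 g. Origin at the centre of the orange pinch grip (30 x 16 x 20 mm in x, y, z), where it is held. +x points to the loop, -x to the bent leg, z up both in the cradle and when fitted. A dark 14 mm sleeve runs to x = +52 mm, then a flat steel loop, centre x = +66 mm, 18 mm inside, 5 mm wire, hole vertical. A 10 mm coil leaves the grip at -x, ending in the leg
- loop_eye (a point): centre of the spring's loop (66 mm from the grip's centre, at its height)
- hook_tip (a point): lower end of the bent leg: vertical, round, 6 mm diameter, round tip, at x = -38 mm in the spring's frame when not stretched, tip 32 mm below the spring's axis. A brass collar, 13 mm diameter, its underside 20 mm above the tip, rests on the lug when the leg is fully home; the spring's axis is then 67 mm above the bench, level with the groove
- hook (a joint): how far the spring is pulled out, in m: 0 closed (leg to loop centre 104 mm), grows as hook and loop part, mechanical end 0.060. Pull 1.5 N at the start plus 0.15 N per mm. The post asks for about 20 to 45 mm
- cradle: low wooden stand, fixed, 120 x 60 mm, with two forks that hold the spring's axis 45 mm above the bench: one under the coil (26 mm from the grip's centre), one under the sleeve (36 mm). Fork walls rise 6 mm above the axis. Origin on the bench under the grip, x along the spring; lift the spring straight up
- rivet_jar: loose amber jar with brass cap, 60 mm diameter, 75 mm high, origin at its foot; leave it
- maul: loose wooden maul standing on its head, 64 mm diameter, 180 mm high, origin at its foot; leave it
- knife: loose skiving knife, 210 mm long, wooden handle, lying; origin near the ferrule; leave it
- awl: loose awl, 140 mm long, lying, origin in the handle's front end; leave it
- buckle_ring: loose brass ring, 48 mm diameter, 6 mm thick, lying; leave it

How it is judged:
By the outcome, as a careful person would: the job done as asked, in the order asked, and still so for the second after the job is handed in, with the robot touching nothing.
It also fails if it takes over 72 s, if anything falls off the work surface, if the arm or the gripper's body presses on something with over 40 N, if the wrist force passes 120 N, or if a joint passes its speed limit or range.

## Working session

There is one attempt and no reset: what is moved stays moved. The work goes in short steps, Python scripts to look and compute and a tool call to move; the robot and the scene stay as the last step left them, time stands still between calls to the robot, and variables do not carry over. Pictures are saved under pics/ and viewed, at most 10 in all, crops included, and the job is handed in when it is done.

Besides the shell and the picture viewer there is one more tool, called after "Request:" as name(argument=value, ...) on one line, values as JSON. arm_command: Moves the arm, as the interface text tells. Its arguments: {"type":"object","properties":{"deltas":{"type":"array"},"squeeze":{"type":"number"}},"required":["deltas"]}

```bash
mkdir -p pics; ls; cat > h.py <<'E'
import numpy as np, cv2
from rig import r, imaging
def shot(name,f):
    d=imaging.grab_frame(name); cv2.imwrite(f,d["image"][:,:,::-1]); np.savez(f[:-4]+'.npz',**d); return d
def proj(d,P):
    P=np.atleast_2d(P).astype(float); c=(d["world_to_cam"]@np.c_[P,np.ones(len(P))].T)[:3]
    p=d["mtx"]@(c*np.array([[1],[-1],[-1]])); return (p[:2]/p[2]).T
def ray(d,u,v):
    W=d["world_to_cam"]; R=W[:3,:3]; o=-R.T@W[:3,3]
    c=np.linalg.inv(d["mtx"])@[u,v,1]; return o,R.T@(c*[1,-1,-1])
def onz(d,u,v,z):
    o,k=ray(d,u,v); return o+k*(z-o[2])/k[2]
def tri(d1,p1,d2,p2):
    o1,k1=ray(d1,*p1);o2,k2=ray(d2,*p2)
    s=np.linalg.lstsq(np.c_[k1,-k2],o2-o1,rcond=None)[0]
    a=o1+s[0]*k1;b=o2+s[1]*k2; return (a+b)/2,np.linalg.norm(a-b)
E
python3 - <<'E'
from h import *
a=shot("scene","pics/s1.png");b=shot("top","pics/t1.png")
for d in(a,b):
    print({k:np.shape(v) for k,v in d.items()}); print(ray(d,280,210),d["mtx"])
im=np.vstack([a["image"],b["image"]])
print(r.sense())
E
```

```text
pics
{'image': (420, 560, 3), 'mtx': (3, 3), 'world_to_cam': (4, 4)}
(array([1046.1298224 , -538.20699927,  841.8763481 ]), array([-0.46743609,  0.51230433, -0.72048853])) [[390.52954739   0.         280.27818744]
 [  0.         390.52954739 212.90767779]
 [  0.           0.           1.        ]]
{'image': (420, 560, 3), 'mtx': (3, 3), 'world_to_cam': (4, 4)}
(array([ 414.02991343,   -5.53261894, 1114.16694426]), array([ 0.154518  ,  0.00704787, -0.98798979])) [[400.43713635   0.         282.80320483]
 [  0.         400.43713635 210.21840764]
 [  0.           0.           1.        ]]
{'clock': 0.1, 'qpos': array([ 1.18661646e+00,  3.53591400e-01,  1.63407587e+00, -7.07898314e-07,
        1.15522745e+00, -2.38883193e-03]), 'qvel': array([-0.0015774 , -0.00167204, -0.00039102,  0.00019594,  0.00124337,
        0.0001743 ]), 'joint_efforts': array([ 2.85950427e-04, -6.06350756e+01, -3.42821431e+01, -1.35329510e-04,
        3.91382622e-03,  3.83316956e-05]), 'eef_pos': array([232.69056298, 579.58712699, 230.62206224]), 'tcp_rot': array([-3.14029059e+00, -2.46314359e-06,  2.75980190e+00]), 'contact_force': array([-0.0754565 ,  0.96263796,  0.34652618]), 'wrist_torque': array([0.04798829, 0.02346232, 0.00285852]), 'grasp_force': 0.0, 'opening': 1.0020101132429657}
```

View pics/s1.png

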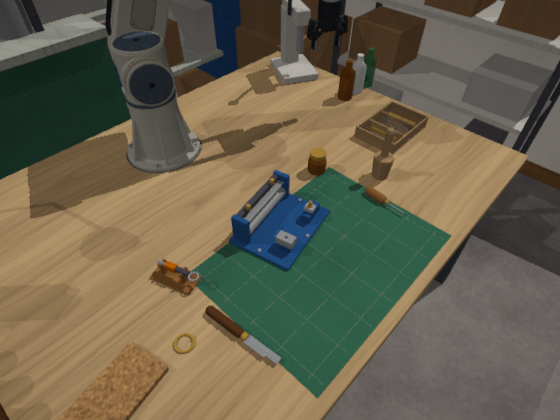

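View pics/t1.png

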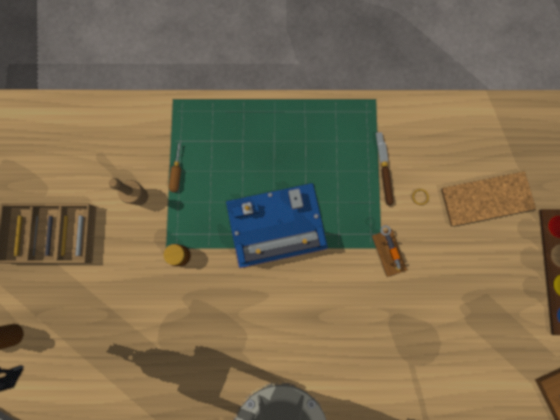

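The scene view shows the splitter at about (280,225) and the spring in its cradle at about (178,272). In the top view they are at (275,225) and (390,252). I'll enlarge both.

```bash
python3 - <<'E'
from h import *
t=cv2.imread('pics/t1.png');s=cv2.imread('pics/s1.png')
cv2.imwrite('pics/t1c.png',cv2.resize(t[175:285,220:420],None,fx=4,fy=4,interpolation=cv2.INTER_CUBIC))
cv2.imwrite('pics/s1c.png',cv2.resize(s[165:300,145:335],None,fx=4.2,fy=4.2,interpolation=cv2.INTER_CUBIC))
E
```

```text
(no output)
```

View pics/t1c.png

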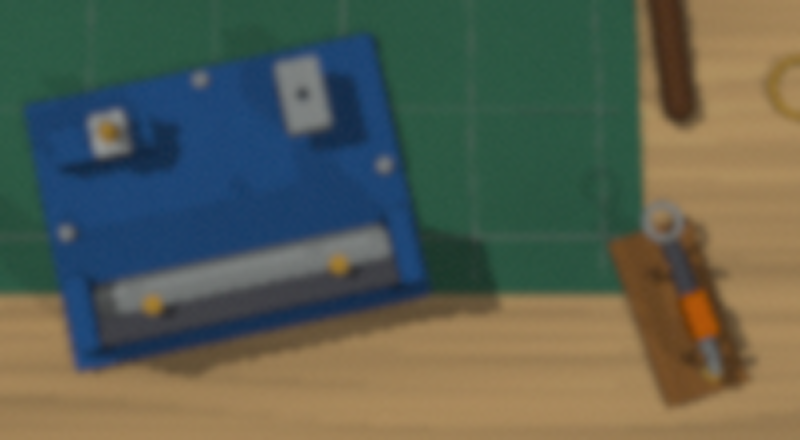

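View pics/s1c.png

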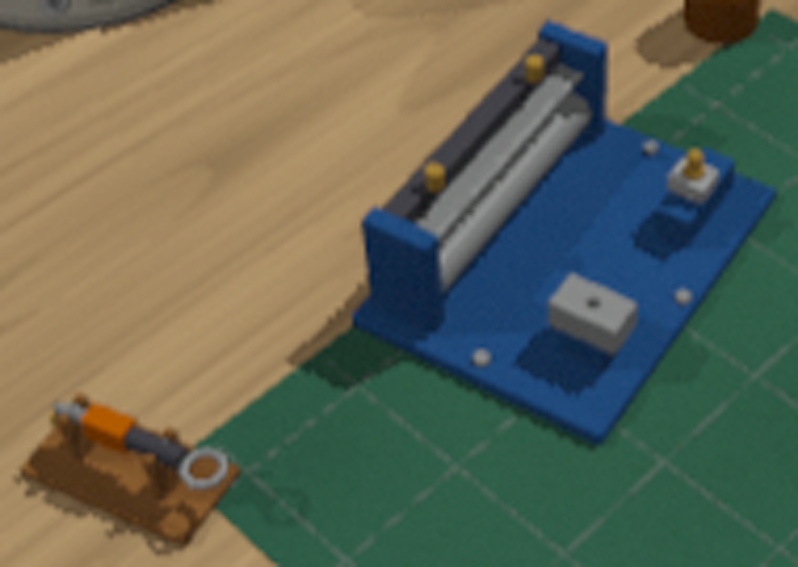

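The top crop shows the post head at (109,131), lug hole at (303,94), loop at (662,221) and grip at (701,314). The scene crop shows the head at (695,158), hole at (594,302), loop at (204,468) and grip at (107,426).

```bash
python3 - <<'E'
from h import *
t=dict(np.load('pics/t1.npz'));s=dict(np.load('pics/s1.npz'))
def T(x,y): return ((x+.5)/4-.5+220,(y+.5)/4-.5+175)
def S(x,y): return ((x+.5)/4.2-.5+145,(y+.5)/4.2-.5+165)
for n,a,b,z in [('post',(109,131),(695,157),72),('hole',(303,94),(594,302),55),('loop',(662,221),(204,468),45),('grip',(701,314),(107,426),50)]:
    print(n,tri(t,T(*a),s,S(*b)),'top@z',onz(t,*T(*a),z).round(1),'scene@z',onz(s,*S(*b),z).round(1))
# refine
def cen(d,lo,hi,box):
    hsv=cv2.cvtColor(d["image"],cv2.COLOR_RGB2HSV);m=cv2.inRange(hsv,lo,hi)
    k=np.zeros_like(m);x0,y0,x1,y1=box;k[y0:y1,x0:x1]=m[y0:y1,x0:x1]
    M=cv2.moments(k,True);return M['m10']/M['m00'],M['m01']/M['m00'],M['m00'],cv2.minAreaRect(cv2.findNonZero(k))
g=[cen(t,(4,200,120),(16,255,255),(375,235,410,280)),cen(s,(4,200,100),(16,255,255),(145,250,200,290))]
print(g, tri(t,g[0][:2],s,g[1][:2]), onz(t,*g[0][:2],54))
# base plate corners top view
hsv=cv2.cvtColor(t["image"],cv2.COLOR_RGB2HSV)
for nm,c,zz in [('TL',(26,104),12),('TR',(372,36),12),('BR',(427,290),12),('BL',(80,368),12),('lugTL',(274,62),55),('lugTR',(318,55),55),('lugBR',(332,126),55),('lugBL',(289,134),55)]: print(nm,onz(t,*T(*c),zz).round(1))
for nm,c in [('lugL',(549,308)),('lugTop',(580,274)),('lugR',(637,310)),('lugF',(612,340))]: print(nm,onz(s,*S(*c),55).round(1))
E
```

```text
post (array([584.97007967,  90.23077828,  70.11542369]), np.float64(2.178930416554067)) top@z [583.9  89.3  72. ] scene@z [586.7  89.6  72. ]
hole (array([612.47866827, -38.88204214,  54.68903371]), np.float64(1.0175592853017263)) top@z [612.1 -39.2  55. ] scene@z [613.  -38.7  55. ]
loop (array([ 527.59506757, -279.96941656,   45.48095236]), np.float64(0.28913899121965647)) top@z [ 527.7 -280.    45. ] scene@z [ 527.2 -279.9   45. ]
grip (array([ 465.53719066, -302.02580863,   50.01323309]), np.float64(0.2835826871998451)) top@z [ 465.5 -302.1   50. ] scene@z [ 465.6 -301.9   50. ]
[(394.43243243243245, 253.28378378378378, 74.0, ((394.3792724609375, 253.44827270507812), (11.14172077178955, 6.685032367706299), 68.19859313964844)), (169.87654320987653, 266.08641975308643, 81.0, ((169.72412109375, 266.3103332519531), (10.5045166015625, 8.403613090515137), 23.198591232299805))] (array([ 464.82532442, -301.67265561,   48.8486467 ]), np.float64(0.9300222616149306)) [ 464.84479486 -299.8503454    54.        ]
TL [612.7 153.   12. ]
TR [661.7 -89.3  12. ]
BR [ 483.4 -125.3   12. ]
BL [430. 112.  12.]
lugTL [634.  -19.8  55. ]
lugTR [638.9 -49.5  55. ]
lugBR [590.3 -58.6  55. ]
lugBL [584.8 -29.8  55. ]
lugL [595.8 -61.5  55. ]
lugTop [590.9 -27.6  55. ]
lugR [636.8 -25.1  55. ]
lugF [641.4 -53.6  55. ]
```

```bash
cat >> h.py <<'E'
from scipy.spatial.transform import Rotation as Ro
def st():
    s=r.sense(); e=Ro.from_euler('xyz',s['tcp_rot']).as_matrix()
    print('t',round(s['clock'],2),'p',s['eef_pos'].round(1),'yaw',round(float(np.arctan2(e[1,0],e[0,0])),3),'z',e[:,2].round(3),'F',s['contact_force'].round(1),'M',s['wrist_torque'].round(2),'op',round(s['opening']*85.4,1),'g',round(s['grasp_force'],1)); return s
def plan(target,yaw,n):
    s=st();p=s['eef_pos'];e=Ro.from_euler('xyz',s['tcp_rot']).as_matrix();y0=np.arctan2(e[1,0],e[0,0])
    dy=yaw-y0; dp=(np.array(target)-p)/n
    for i in range(n):
        y=y0+dy*i/n; c,q=np.cos(y),np.sin(y)
        print(dict(tx=round(c*dp[0]+q*dp[1],1),ty=round(q*dp[0]-c*dp[1],1),tz=round(-dp[2],1),wz=round(-dy/n,3)))
E
python3 -c "
from h import *
plan((465.3,-301.9,150),0.341,20)"
```

```text
t 0.1 p [232.7 579.6 230.6] yaw 2.76 z [-0.    -0.001 -1.   ] F [-0.1  1.   0.3] M [0.05 0.02 0.  ] op 85.6 g 0.0
{'tx': np.float64(-27.2), 'ty': np.float64(-36.6), 'tz': np.float64(4.0), 'wz': np.float64(0.121)}
{'tx': np.float64(-31.4), 'ty': np.float64(-33.0), 'tz': np.float64(4.0), 'wz': np.float64(0.121)}
{'tx': np.float64(-35.2), 'ty': np.float64(-29.0), 'tz': np.float64(4.0), 'wz': np.float64(0.121)}
{'tx': np.float64(-38.4), 'ty': np.float64(-24.5), 'tz': np.float64(4.0), 'wz': np.float64(0.121)}
{'tx': np.float64(-41.1), 'ty': np.float64(-19.7), 'tz': np.float64(4.0), 'wz': np.float64(0.121)}
{'tx': np.float64(-43.2), 'ty': np.float64(-14.6), 'tz': np.float64(4.0), 'wz': np.float64(0.121)}
{'tx': np.float64(-44.6), 'ty': np.float64(-9.3), 'tz': np.float64(4.0), 'wz': np.float64(0.121)}
{'tx': np.float64(-45.4), 'ty': np.float64(-3.8), 'tz': np.float64(4.0), 'wz': np.float64(0.121)}
{'tx': np.float64(-45.6), 'ty': np.float64(1.7), 'tz': np.float64(4.0), 'wz': np.float64(0.121)}
{'tx': np.float64(-45.0), 'ty': np.float64(7.1), 'tz': np.float64(4.0), 'wz': np.float64(0.121)}
{'
[... 276 characters left out ...]
float64(0.121)}
{'tx': np.float64(-36.5), 'ty': np.float64(27.3), 'tz': np.float64(4.0), 'wz': np.float64(0.121)}
{'tx': np.float64(-33.0), 'ty': np.float64(31.5), 'tz': np.float64(4.0), 'wz': np.float64(0.121)}
{'tx': np.float64(-28.9), 'ty': np.float64(35.2), 'tz': np.float64(4.0), 'wz': np.float64(0.121)}
{'tx': np.float64(-24.5), 'ty': np.float64(38.5), 'tz': np.float64(4.0), 'wz': np.float64(0.121)}
{'tx': np.float64(-19.7), 'ty': np.float64(41.1), 'tz': np.float64(4.0), 'wz': np.float64(0.121)}
{'tx': np.float64(-14.5), 'ty': np.float64(43.2), 'tz': np.float64(4.0), 'wz': np.float64(0.121)}
{'tx': np.float64(-9.2), 'ty': np.float64(44.6), 'tz': np.float64(4.0), 'wz': np.float64(0.121)}
```

Request:
arm_command(deltas=[{"tx": -27,"ty": -37,"tz": 0,"wz": 0.12,"hand": 45},{"tx": -31,"ty": -33,"tz": 0,"wz": 0.12},{"tx": -35,"ty": -29,"tz": 0,"wz": 0.12},{"tx": -38,"ty": -25,"tz": 0,"wz": 0.12},{"tx": -41,"ty": -20,"tz": 0,"wz": 0.12},{"tx": -43,"ty": -15,"tz": 0,"wz": 0.12},{"tx": -45,"ty": -9,"tz": 0,"wz": 0.12},{"tx": -45,"ty": -4,"tz": 0,"wz": 0.12}])

```text
schema error: expected keys hand, tx, ty, tz, wx, wy, wz
```

Request:
arm_command(deltas=[{"tx": -46,"ty": 2,"tz": 0,"wz": 0.12},{"tx": -45,"ty": 7,"tz": 5,"wz": 0.12},{"tx": -44,"ty": 12,"tz": 5,"wz": 0.12},{"tx": -42,"ty": 18,"tz": 5,"wz": 0.12},{"tx": -40,"ty": 23,"tz": 5,"wz": 0.12},{"tx": -36,"ty": 27,"tz": 5,"wz": 0.12},{"tx": -33,"ty": 31,"tz": 10,"wz": 0.12},{"tx": -29,"ty": 35,"tz": 10,"wz": 0.12}])

```text
schema error: expected keys hand, tx, ty, tz, wx, wy, wz
```

Request:
arm_command(deltas=[{"tx": -24,"ty": 38,"tz": 10,"wz": 0.12},{"tx": -20,"ty": 41,"tz": 10,"wz": 0.12},{"tx": -14,"ty": 43,"tz": 10,"wz": 0.12},{"tx": -9,"ty": 45,"tz": 10,"wz": 0.12},{"tx": 0}])

```text
schema error: expected keys hand, tx, ty, tz, wx, wy, wz
```

```bash
python3 -c "
from h import *
plan((465.3,-301.9,70),0.341,2)"
```

```text
t 0.1 p [232.7 579.6 230.6] yaw 2.76 z [-0.    -0.001 -1.   ] F [-0.1  1.   0.3] M [0.05 0.02 0.  ] op 85.6 g 0.0
{'tx': np.float64(-272.1), 'ty': np.float64(-365.7), 'tz': np.float64(80.3), 'wz': np.float64(1.209)}
{'tx': np.float64(-438.3), 'ty': np.float64(125.3), 'tz': np.float64(80.3), 'wz': np.float64(1.209)}
```

All seven keys are needed in every row.

Request:
arm_command(deltas=[{"hand": 45,"tx": -27,"ty": -37,"tz": 0,"wx": 0,"wy": 0,"wz": 0.12},{"hand": 45,"tx": -31,"ty": -33,"tz": 0,"wx": 0,"wy": 0,"wz": 0.12},{"hand": 45,"tx": -35,"ty": -29,"tz": 0,"wx": 0,"wy": 0,"wz": 0.12},{"hand": 45,"tx": -38,"ty": -25,"tz": 0,"wx": 0,"wy": 0,"wz": 0.12},{"hand": 45,"tx": -41,"ty": -20,"tz": 0,"wx": 0,"wy": 0,"wz": 0.12},{"hand": 45,"tx": -43,"ty": -15,"tz": 0,"wx": 0,"wy": 0,"wz": 0.12},{"hand": 45,"tx": -45,"ty": -9,"tz": 0,"wx": 0,"wy": 0,"wz": 0.12},{"hand": 45,"tx": -45,"ty": -4,"tz": 0,"wx": 0,"wy": 0,"wz": 0.12}])

```text
clock: 1.1
eef_pos: [325.0, 226.2, 231.2]
tcp_rot: [3.142, 0.0, 1.796]
contact_force: [1.0, -0.6, -0.3]
opening: 0.526
grasp_force: 0.0
```

Request:
arm_command(deltas=[{"hand": 45,"tx": -46,"ty": 2,"tz": 0,"wx": 0,"wy": 0,"wz": 0.12},{"hand": 45,"tx": -45,"ty": 7,"tz": 5,"wx": 0,"wy": 0,"wz": 0.12},{"hand": 45,"tx": -44,"ty": 12,"tz": 5,"wx": 0,"wy": 0,"wz": 0.12},{"hand": 45,"tx": -42,"ty": 18,"tz": 5,"wx": 0,"wy": 0,"wz": 0.12},{"hand": 45,"tx": -40,"ty": 23,"tz": 5,"wx": 0,"wy": 0,"wz": 0.12},{"hand": 45,"tx": -36,"ty": 27,"tz": 5,"wx": 0,"wy": 0,"wz": 0.12},{"hand": 45,"tx": -33,"ty": 31,"tz": 10,"wx": 0,"wy": 0,"wz": 0.12},{"hand": 45,"tx": -29,"ty": 35,"tz": 10,"wx": 0,"wy": 0,"wz": 0.12}])

```text
clock: 2.1
eef_pos: [421.5, -125.7, 185.9]
tcp_rot: [3.142, -0.0, 0.836]
contact_force: [1.0, -0.2, 0.2]
opening: 0.527
grasp_force: 0.0
```

Request:
arm_command(deltas=[{"hand": 45,"tx": -24,"ty": 38,"tz": 10,"wx": 0,"wy": 0,"wz": 0.12},{"hand": 45,"tx": -20,"ty": 41,"tz": 10,"wx": 0,"wy": 0,"wz": 0.12},{"hand": 45,"tx": -14,"ty": 43,"tz": 10,"wx": 0,"wy": 0,"wz": 0.12},{"hand": 45,"tx": -9,"ty": 45,"tz": 10,"wx": 0,"wy": 0,"wz": 0.12},{"hand": 45,"tx": 0,"ty": 0,"tz": 0,"wx": 0,"wy": 0,"wz": 0},{"hand": 45,"tx": 0,"ty": 0,"tz": 0,"wx": 0,"wy": 0,"wz": 0}])

```text
clock: 2.85
eef_pos: [470.4, -298.3, 145.8]
tcp_rot: [-3.14, 0.001, 0.36]
contact_force: [0.3, -0.7, 0.2]
opening: 0.531
grasp_force: 0.0
```

```bash
python3 -c "
from h import *
plan((465.3,-301.9,70),0.341,3)"
```

```text
t 2.85 p [ 470.4 -298.3  145.8] yaw 0.36 z [-0.001  0.001 -1.   ] F [ 0.3 -0.7  0.2] M [-0.02 -0.03  0.01] op 45.4 g 0.0
{'tx': np.float64(-2.0), 'ty': np.float64(0.5), 'tz': np.float64(25.3), 'wz': np.float64(0.006)}
{'tx': np.float64(-2.0), 'ty': np.float64(0.5), 'tz': np.float64(25.3), 'wz': np.float64(0.006)}
{'tx': np.float64(-2.0), 'ty': np.float64(0.6), 'tz': np.float64(25.3), 'wz': np.float64(0.006)}
```

Request:
arm_command(deltas=[{"hand": 45,"tx": -3,"ty": 1,"tz": 35,"wx": 0,"wy": 0,"wz": 0.01},{"hand": 45,"tx": -3,"ty": 0.6,"tz": 35,"wx": 0,"wy": 0,"wz": 0.01},{"hand": 45,"tx": 0,"ty": 0,"tz": 25,"wx": 0,"wy": 0,"wz": 0},{"hand": 45,"tx": 0,"ty": 0,"tz": 15,"wx": 0,"wy": 0,"wz": 0},{"hand": 45,"tx": 0,"ty": 0,"tz": 10,"wx": 0,"wy": 0,"wz": 0},{"hand": 45,"tx": 0,"ty": 0,"tz": 0,"wx": 0,"wy": 0,"wz": 0}])

```text
clock: 3.6
eef_pos: [466.1, -302.1, 26.3]
tcp_rot: [-3.141, 0.0, 0.34]
contact_force: [-0.6, 0.8, 0.2]
opening: 0.531
grasp_force: 0.0
```

```bash
python3 - <<'E'
from h import *
st()
t=shot("top","pics/t2.png");s=shot("scene","pics/s2.png")
a=cv2.resize(t["image"][230:285,360:430],None,fx=8,fy=8,interpolation=2)[:,:,::-1]
b=cv2.resize(s["image"][225:305,130:215],None,fx=6,fy=6,interpolation=2)[:,:,::-1]
b=b[:440]; a=a[:440]
im=np.hstack([a[:, :400], b[:,:400]]) 
cv2.imwrite('pics/c2.png',im)
E
```

```text
t 3.6 p [ 466.1 -302.1   26.3] yaw 0.34 z [-0.  0. -1.] F [-0.6  0.8  0.2] M [-0.01 -0.02  0.05] op 45.4 g 0.0
```

View pics/c2.png

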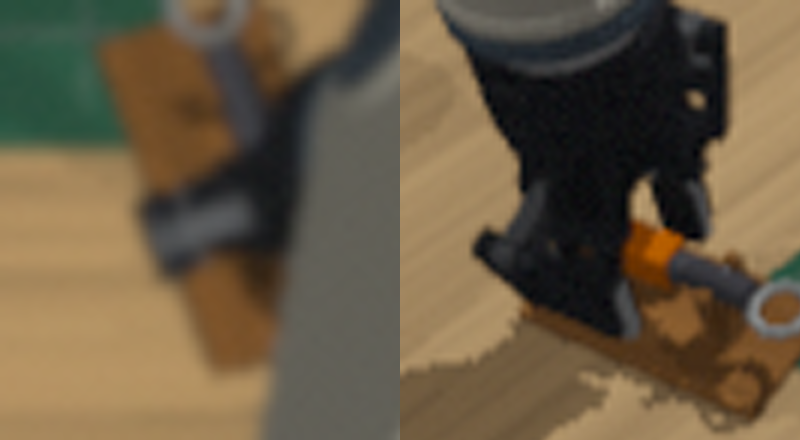

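The fingers straddle the orange grip: in the right half it lies at about (655,250) between the finger pads. Now I'll close them.

Request:
arm_command(deltas=[{"hand": 20,"tx": 0,"ty": 0,"tz": 0,"wx": 0,"wy": 0,"wz": 0},{"hand": 14,"tx": 0,"ty": 0,"tz": 0,"wx": 0,"wy": 0,"wz": 0},{"hand": 5,"tx": 0,"ty": 0,"tz": 0,"wx": 0,"wy": 0,"wz": 0},{"hand": 5,"tx": 0,"ty": 0,"tz": 0,"wx": 0,"wy": 0,"wz": 0},{"hand": 5,"tx": 0,"ty": 0,"tz": 0,"wx": 0,"wy": 0,"wz": 0}], squeeze=70)

```text
clock: 4.32
eef_pos: [465.6, -301.3, 26.9]
tcp_rot: [-3.14, 0.0, 0.339]
contact_force: [-1.7, 7.0, 8.6]
opening: 0.174
grasp_force: 68.2
```

Request:
arm_command(deltas=[{"hand": 5,"tx": 0,"ty": 0,"tz": -10,"wx": 0,"wy": 0,"wz": 0},{"hand": 5,"tx": 0,"ty": 0,"tz": -20,"wx": 0,"wy": 0,"wz": 0},{"hand": 5,"tx": 0,"ty": 0,"tz": -30,"wx": 0,"wy": 0,"wz": 0},{"hand": 5,"tx": 0,"ty": 0,"tz": -30,"wx": 0,"wy": 0,"wz": 0},{"hand": 5,"tx": 0,"ty": 0,"tz": -20,"wx": 0,"wy": 0,"wz": 0},{"hand": 5,"tx": 0,"ty": 0,"tz": 0,"wx": 0,"wy": 0,"wz": 0}])

```text
clock: 5.08
eef_pos: [467.2, -303.5, 138.3]
tcp_rot: [3.138, -0.002, 0.34]
contact_force: [-0.1, 0.2, -1.3]
opening: 0.173
grasp_force: 68.5
```

```bash
python3 - <<'E'
from h import *
# grip centre aimed 38 mm from hole along the spring
u=np.array([585,90.2])-[612.3,-39.1]; yaw=np.arctan2(u[1],u[0]); u/=np.linalg.norm(u)
print(yaw, np.array([612.3,-39.1])+38*u)
g=np.array([612.3,-39.1])+38*u
plan((*g,136),yaw,12)
E
```

```text
1.7788771433657735 [604.44986514  -1.91969093]
t 5.08 p [ 467.2 -303.5  138.3] yaw 0.34 z [ 0.003 -0.002 -1.   ] F [-0.1  0.2 -1.3] M [ 0.02  0.01 -0.  ] op 14.8 g 68.5
{'tx': np.float64(19.2), 'ty': np.float64(-19.9), 'tz': np.float64(0.2), 'wz': np.float64(-0.12)}
{'tx': np.float64(21.4), 'ty': np.float64(-17.4), 'tz': np.float64(0.2), 'wz': np.float64(-0.12)}
{'tx': np.float64(23.3), 'ty': np.float64(-14.8), 'tz': np.float64(0.2), 'wz': np.float64(-0.12)}
{'tx': np.float64(24.9), 'ty': np.float64(-11.9), 'tz': np.float64(0.2), 'wz': np.float64(-0.12)}
{'tx': np.float64(26.2), 'ty': np.float64(-8.8), 'tz': np.float64(0.2), 'wz': np.float64(-0.12)}
{'tx': np.float64(27.0), 'ty': np.float64(-5.6), 'tz': np.float64(0.2), 'wz': np.float64(-0.12)}
{'tx': np.float64(27.5), 'ty': np.float64(-2.3), 'tz': np.float64(0.2), 'wz': np.float64(-0.12)}
{'tx': np.float64(27.6), 'ty': np.float64(1.0), 'tz': np.float64(0.2), 'wz': np.float64(-0.12)}
{'tx': np.float64(27.3), 'ty': np.float64(4.3), 'tz': np.float64(0.2), 'wz': np.float64(-0.12)}
{'tx': np.float64(26.6), 'ty': np.float64(7.5), 'tz': np.float64(0.2), 'wz': np.float64(-0.12)}
{'tx': np.float64(25.5), 'ty': np.float64(10.6), 'tz': np.float64(0.2), 'wz': np.float64(-0.12)}
{'tx': np.float64(24.0), 'ty': np.float64(13.6), 'tz': np.float64(0.2), 'wz': np.float64(-0.12)}
```

Request:
arm_command(deltas=[{"hand": 5,"tx": 19,"ty": -20,"tz": 0,"wx": 0,"wy": 0,"wz": -0.12},{"hand": 5,"tx": 21,"ty": -17,"tz": 0,"wx": 0,"wy": 0,"wz": -0.12},{"hand": 5,"tx": 23,"ty": -15,"tz": 0,"wx": 0,"wy": 0,"wz": -0.12},{"hand": 5,"tx": 25,"ty": -12,"tz": 0,"wx": 0,"wy": 0,"wz": -0.12},{"hand": 5,"tx": 26,"ty": -9,"tz": 0,"wx": 0,"wy": 0,"wz": -0.12},{"hand": 5,"tx": 27,"ty": -6,"tz": 0,"wx": 0,"wy": 0,"wz": -0.12}])

```text
clock: 5.82
eef_pos: [533.1, -151.0, 135.3]
tcp_rot: [-3.141, 0.0, 1.064]
contact_force: [0.6, 1.2, -1.1]
opening: 0.174
grasp_force: 68.6
```

Request:
arm_command(deltas=[{"hand": 5,"tx": 27,"ty": -2,"tz": 0,"wx": 0,"wy": 0,"wz": -0.12},{"hand": 5,"tx": 28,"ty": 1,"tz": 0,"wx": 0,"wy": 0,"wz": -0.12},{"hand": 5,"tx": 27,"ty": 4,"tz": 0,"wx": 0,"wy": 0,"wz": -0.12},{"hand": 5,"tx": 27,"ty": 8,"tz": 0,"wx": 0,"wy": 0,"wz": -0.12},{"hand": 5,"tx": 25,"ty": 11,"tz": 0,"wx": 0,"wy": 0,"wz": -0.12},{"hand": 5,"tx": 24,"ty": 14,"tz": 0,"wx": 0,"wy": 0,"wz": -0.12},{"hand": 5,"tx": 0,"ty": 0,"tz": 0,"wx": 0,"wy": 0,"wz": 0},{"hand": 5,"tx": 0,"ty": 0,"tz": 0,"wx": 0,"wy": 0,"wz": 0}])

```text
clock: 6.82
eef_pos: [602.2, -1.9, 135.4]
tcp_rot: [-3.14, 0.0, 1.779]
contact_force: [0.5, -1.4, -0.6]
opening: 0.175
grasp_force: 68.5
```

```bash
python3 - <<'E'
from h import *
plan((604.4,-1.9,80),1.779,3)
t=shot("top","pics/t3.png");s=shot("scene","pics/s3.png")
print(proj(t,[[612,-39,150],[604,-2,150],[591,63,150]]),proj(s,[[612,-39,125],[604,-2,150],[591,63,150]]))
a=cv2.resize(t["image"][165:230,225:325],None,fx=4,fy=4,interpolation=2)[:,:,::-1]
b=cv2.resize(s["image"][160:260,240:340],None,fx=4,fy=4,interpolation=2)[:,:,::-1]
a=cv2.copyMakeBorder(a,0,400-a.shape[0],0,0,0)
cv2.imwrite('pics/c3.png',np.hstack([a,b]))
E
```

```text
t 6.83 p [602.2  -1.9 135.4] yaw 1.779 z [-0.002 -0.    -1.   ] F [ 0.5 -1.4 -0.6] M [-0.03 -0.03  0.02] op 15.0 g 68.5
{'tx': np.float64(-0.1), 'ty': np.float64(0.7), 'tz': np.float64(18.5), 'wz': np.float64(-0.0)}
{'tx': np.float64(-0.1), 'ty': np.float64(0.7), 'tz': np.float64(18.5), 'wz': np.float64(-0.0)}
{'tx': np.float64(-0.1), 'ty': np.float64(0.7), 'tz': np.float64(18.5), 'wz': np.float64(-0.0)}
[[296.48254598 191.04044834]
 [281.40576448 194.21687594]
 [254.83313604 199.39253217]] [[286.21900978 218.3389094 ]
 [293.96883469 202.08225543]
 [306.73010777 186.86076234]]
```

View pics/c3.png

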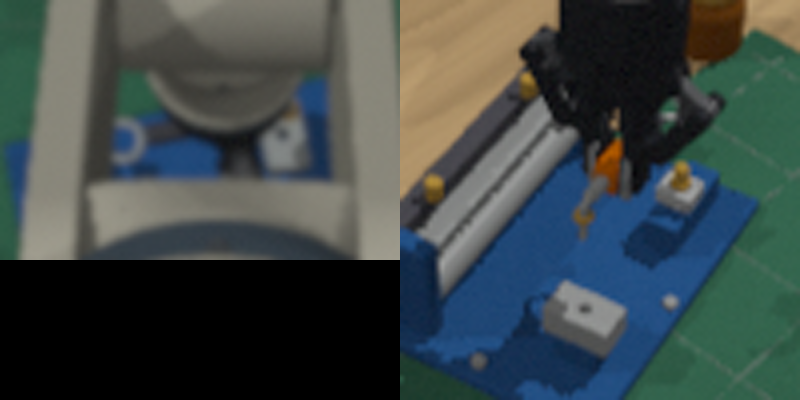

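The spring is held well. In the right half the leg tip is at about (583,238), above the lug hole at (585,310). In the left half the loop is at about (127,137).

```bash
python3 - <<'E'
from h import *
t=dict(np.load('pics/t3.npz'));s=dict(np.load('pics/s3.npz'))
L=onz(t,(127.5)/4-.5+225,(137.5)/4-.5+165,154.4); H=onz(s,183.5/4-.5+240,237/4-.5+160,122.6)
print(L,H,np.linalg.norm((L-H)[:2]))
d=(L-H)[:2];print('yaw',np.arctan2(d[1],d[0]))
print('hole now scene@55',onz(s,185.5/4-.5+240,310/4-.5+160,55))
E
```

```text
[591.47977841  58.94635291 154.4       ] [609.94958662 -39.81436097 122.6       ] 100.47294372811133
yaw 1.7556764245074241
hole now scene@55 [613.7261718  -40.18718805  55.        ]
```

Request:
arm_command(deltas=[{"hand": 5,"tx": -0.5,"ty": 2.5,"tz": 25,"wx": 0,"wy": 0,"wz": 0},{"hand": 5,"tx": 0,"ty": 0,"tz": 25,"wx": 0,"wy": 0,"wz": 0},{"hand": 5,"tx": 0,"ty": 0,"tz": 10,"wx": 0,"wy": 0,"wz": 0},{"hand": 5,"tx": 0,"ty": 0,"tz": 0,"wx": 0,"wy": 0,"wz": 0},{"hand": 5,"tx": 0,"ty": 0,"tz": 0,"wx": 0,"wy": 0,"wz": 0}])

```text
clock: 7.55
eef_pos: [606.1, -1.7, 77.2]
tcp_rot: [3.14, 0.0, 1.779]
contact_force: [-0.2, -0.1, -0.5]
opening: 0.168
grasp_force: 68.5
```

```bash
python3 - <<'E'
from h import *
st()
t=shot("top","pics/t4.png");s=shot("scene","pics/s4.png")
a=cv2.resize(t["image"][165:230,225:325],None,fx=4,fy=4,interpolation=2)[:,:,::-1]
b=cv2.resize(s["image"][190:270,250:330],None,fx=5,fy=5,interpolation=2)[:,:,::-1]
a=cv2.copyMakeBorder(a,0,400-a.shape[0],0,0,0)
cv2.imwrite('pics/c4.png',np.hstack([a,b]))
E
```

```text
t 7.55 p [606.1  -1.7  77.2] yaw 1.779 z [ 0.001 -0.    -1.   ] F [-0.2 -0.1 -0.5] M [0.02 0.04 0.04] op 14.3 g 68.5
```

View pics/c4.png

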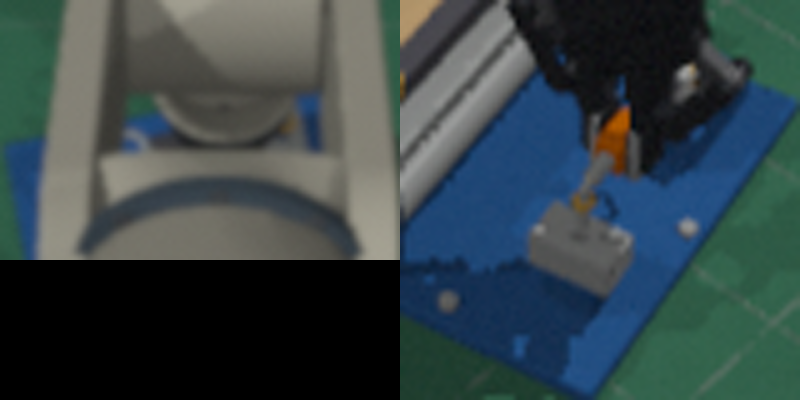

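The tip at about (582,230) sits right over the dark hole spot at (582,240). Now I'll feel downward gently.

Request:
arm_command(deltas=[{"hand": 5,"tx": 0,"ty": 0,"tz": 3,"wx": 0,"wy": 0,"wz": 0},{"hand": 5,"tx": 0,"ty": 0,"tz": 3,"wx": 0,"wy": 0,"wz": 0},{"hand": 5,"tx": 0,"ty": 0,"tz": 2,"wx": 0,"wy": 0,"wz": 0},{"hand": 5,"tx": 0,"ty": 0,"tz": 1,"wx": 0,"wy": 0,"wz": 0},{"hand": 5,"tx": 0,"ty": 0,"tz": 0,"wx": 0,"wy": 0,"wz": 0}])

```text
clock: 8.28
eef_pos: [605.4, -1.5, 67.1]
tcp_rot: [-3.141, -0.0, 1.78]
contact_force: [0.6, 0.8, -0.6]
opening: 0.172
grasp_force: 68.5
```

Request:
arm_command(deltas=[{"hand": 5,"tx": 0,"ty": 0,"tz": 1,"wx": 0,"wy": 0,"wz": 0},{"hand": 5,"tx": 0,"ty": 0,"tz": 0,"wx": 0,"wy": 0,"wz": 0}])

```text
clock: 8.52
eef_pos: [605.3, -1.5, 66.2]
tcp_rot: [-3.141, -0.0, 1.78]
contact_force: [-1.3, 0.2, -0.4]
opening: 0.171
grasp_force: 68.5
```

Request:
arm_command(deltas=[{"hand": 5,"tx": 0,"ty": 0,"tz": 1,"wx": 0,"wy": 0,"wz": 0},{"hand": 5,"tx": 0,"ty": 0,"tz": 1,"wx": 0,"wy": 0,"wz": 0},{"hand": 5,"tx": 0,"ty": 0,"tz": 0,"wx": 0,"wy": 0,"wz": 0}])

```text
clock: 8.9
eef_pos: [605.3, -1.5, 64.2]
tcp_rot: [-3.141, -0.0, 1.78]
contact_force: [-1.5, 0.3, -0.4]
opening: 0.176
grasp_force: 68.6
```

Request:
arm_command(deltas=[{"hand": 5,"tx": 0,"ty": 0,"tz": 1,"wx": 0,"wy": 0,"wz": 0},{"hand": 5,"tx": 0,"ty": 0,"tz": 0,"wx": 0,"wy": 0,"wz": 0}])

```text
clock: 9.15
eef_pos: [605.3, -1.5, 63.1]
tcp_rot: [-3.141, -0.0, 1.78]
contact_force: [-1.1, 0.9, -1.2]
opening: 0.173
grasp_force: 68.6
```

Request:
arm_command(deltas=[{"hand": 5,"tx": 0,"ty": 0,"tz": 2,"wx": 0,"wy": 0,"wz": 0},{"hand": 5,"tx": 0,"ty": 0,"tz": 2,"wx": 0,"wy": 0,"wz": 0},{"hand": 5,"tx": 0,"ty": 0,"tz": 0,"wx": 0,"wy": 0,"wz": 0}])

```text
clock: 9.52
eef_pos: [605.3, -1.6, 59.0]
tcp_rot: [-3.141, -0.0, 1.78]
contact_force: [-2.1, 1.0, -1.2]
opening: 0.178
grasp_force: 68.6
```

Request:
arm_command(deltas=[{"hand": 5,"tx": 0,"ty": 0,"tz": 2,"wx": 0,"wy": 0,"wz": 0},{"hand": 5,"tx": 0,"ty": 0,"tz": 2,"wx": 0,"wy": 0,"wz": 0},{"hand": 5,"tx": 0,"ty": 0,"tz": 0,"wx": 0,"wy": 0,"wz": 0}])

```text
clock: 9.9
eef_pos: [605.4, -1.5, 55.0]
tcp_rot: [-3.141, -0.0, 1.78]
contact_force: [-1.9, 1.6, -0.5]
opening: 0.174
grasp_force: 68.6
```

```bash
python3 - <<'E'
from h import *
st()
s=shot("scene","pics/s5.png")
b=cv2.resize(s["image"][180:260,250:330],None,fx=6,fy=6,interpolation=2)[:,:,::-1]
cv2.imwrite('pics/c5.png',b)
E
```

```text
t 9.9 p [605.4  -1.5  55. ] yaw 1.78 z [-0. -0. -1.] F [-1.9  1.6 -0.5] M [ 0.2   0.39 -0.11] op 14.9 g 68.6
```

View pics/c5.png

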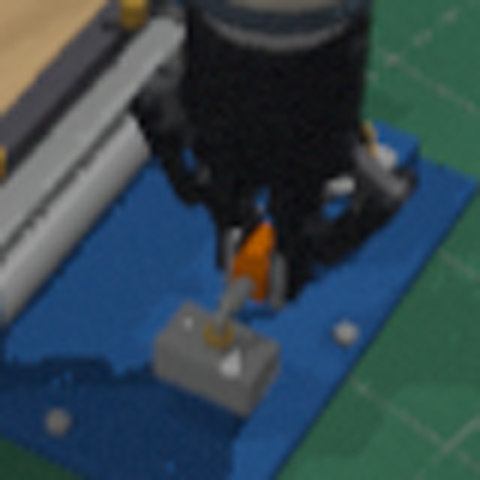

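The leg is in the hole: the collar at about (218,335) is just above the lug top. I'll find the home height by touching the collar down, then lift to clear the post head.

Request:
arm_command(deltas=[{"hand": 5,"tx": 0,"ty": 0,"tz": 2,"wx": 0,"wy": 0,"wz": 0},{"hand": 5,"tx": 0,"ty": 0,"tz": 2,"wx": 0,"wy": 0,"wz": 0},{"hand": 5,"tx": 0,"ty": 0,"tz": 1,"wx": 0,"wy": 0,"wz": 0},{"hand": 5,"tx": 0,"ty": 0,"tz": 0,"wx": 0,"wy": 0,"wz": 0}])

```text
clock: 10.45
eef_pos: [605.4, -1.5, 50.1]
tcp_rot: [-3.141, -0.0, 1.78]
contact_force: [-2.5, 2.2, 0.7]
opening: 0.172
grasp_force: 68.8
```

Request:
arm_command(deltas=[{"hand": 5,"tx": 0,"ty": 0,"tz": 0.8,"wx": 0,"wy": 0,"wz": 0},{"hand": 5,"tx": 0,"ty": 0,"tz": 0,"wx": 0,"wy": 0,"wz": 0}])

```text
clock: 10.7
eef_pos: [605.4, -1.5, 49.4]
tcp_rot: [-3.141, -0.0, 1.78]
contact_force: [-4.2, 2.3, -0.2]
opening: 0.169
grasp_force: 68.9
```

Request:
arm_command(deltas=[{"hand": 5,"tx": 0,"ty": 0,"tz": 0.8,"wx": 0,"wy": 0,"wz": 0},{"hand": 5,"tx": 0,"ty": 0,"tz": 0,"wx": 0,"wy": 0,"wz": 0}])

```text
clock: 10.95
eef_pos: [605.5, -1.4, 49.0]
tcp_rot: [-3.142, -0.0, 1.78]
contact_force: [-5.5, 2.1, 5.4]
opening: 0.172
grasp_force: 69.5
```

Request:
arm_command(deltas=[{"hand": 5,"tx": 0,"ty": -0.7,"tz": -3,"wx": 0,"wy": 0,"wz": 0},{"hand": 5,"tx": 0,"ty": 0,"tz": -4,"wx": 0,"wy": 0,"wz": 0},{"hand": 5,"tx": 0,"ty": 0,"tz": -4,"wx": 0,"wy": 0,"wz": 0},{"hand": 5,"tx": 0,"ty": 0,"tz": -1,"wx": 0,"wy": 0,"wz": 0},{"hand": 5,"tx": 0,"ty": 0,"tz": 0,"wx": 0,"wy": 0,"wz": 0}])

```text
clock: 11.58
eef_pos: [605.1, -1.7, 60.9]
tcp_rot: [3.141, 0.0, 1.78]
contact_force: [-1.3, 1.2, -0.3]
opening: 0.173
grasp_force: 68.6
```

```bash
python3 - <<'E'
from h import *
s0=st()
t=dict(np.load('pics/t1.npz'));s=dict(np.load('pics/s1.npz'));P=[]
for d,b,f in((t,(240,200,255,216),'top'),(s,(303,196,318,212),'scene')):
    hsv=cv2.cvtColor(d["image"],cv2.COLOR_RGB2HSV);x0,y0,x1,y1=b
    c=hsv[y0:y1,x0:x1];m=((c[...,0]>12)&(c[...,0]<32)&(c[...,1]>110)&(c[...,2]>60))
    w=m*c[...,1].astype(float);yy,xx=np.nonzero(m);ww=w[m];u,v=(xx*ww).sum()/ww.sum()+x0,(yy*ww).sum()/ww.sum()+y0
    print(f,m.sum(),u,v,(xx.min()+x0,xx.max()+x0,yy.min()+y0,yy.max()+y0),[onz(d,u,v,z).round(1) for z in(68,70,72)]);P.append((d,(u,v)))
print(tri(*P[0],*P[1]))
for z in(70,72,74): print(proj(s,[[585,90.2,z],[584,89.5,z]]).round(1).tolist(),proj(t,[585,90.2,z]).round(1))
E
```

```text
t 11.57 p [605.1  -1.7  60.9] yaw 1.78 z [ 0.001 -0.    -1.   ] F [-1.3  1.2 -0.3] M [ 0.22  0.22 -0.02] op 14.8 g 68.6
top 13 246.64333333333335 207.59 (np.int64(245), np.int64(248), np.int64(206), np.int64(209)) [array([584. ,  90.2,  68. ]), array([583.6,  90.1,  70. ]), array([583.3,  89.9,  72. ])]
scene 22 309.76888764984665 203.78449958182324 (np.int64(308), np.int64(311), np.int64(200), np.int64(207)) [array([588.2,  86.8,  68. ]), array([589.4,  85.2,  70. ]), array([590.6,  83.6,  72. ])]
(array([584.97274193,  90.87423746,  62.75772645]), np.float64(0.439479282084527))
[[309.7, 202.1], [309.3, 202.1]] [[246.6 207.1]]
[[309.8, 201.6], [309.3, 201.6]] [[246.5 207. ]]
[[309.8, 201.1], [309.4, 201.0]] [[246.5 206.8]]
```

Request:
arm_command(deltas=[{"hand": 5,"tx": 4,"ty": 0,"tz": 0,"wx": 0,"wy": 0,"wz": 0},{"hand": 5,"tx": 4,"ty": 0,"tz": 0,"wx": 0,"wy": 0,"wz": 0},{"hand": 5,"tx": 4,"ty": 0,"tz": 0,"wx": 0,"wy": 0,"wz": 0},{"hand": 5,"tx": 0,"ty": 0,"tz": 0,"wx": 0,"wy": 0,"wz": 0}])

```text
clock: 12.08
eef_pos: [602.4, 10.2, 60.7]
tcp_rot: [3.141, 0.0, 1.78]
contact_force: [0.2, -2.4, -0.5]
opening: 0.176
grasp_force: 68.6
```

Request:
arm_command(deltas=[{"hand": 5,"tx": 4,"ty": 0,"tz": 0,"wx": 0,"wy": 0,"wz": 0},{"hand": 5,"tx": 4,"ty": 0,"tz": 0,"wx": 0,"wy": 0,"wz": 0},{"hand": 5,"tx": 4,"ty": 0,"tz": 0,"wx": 0,"wy": 0,"wz": 0},{"hand": 5,"tx": 4,"ty": 0,"tz": 0,"wx": 0,"wy": 0,"wz": 0},{"hand": 5,"tx": 0,"ty": 0,"tz": 0,"wx": 0,"wy": 0,"wz": 0}])

```text
clock: 12.7
eef_pos: [599.0, 25.8, 60.7]
tcp_rot: [-3.142, 0.0, 1.78]
contact_force: [2.1, -5.0, -2.1]
opening: 0.172
grasp_force: 68.4
```

```bash
python3 - <<'E'
from h import *
s0=st(); t=shot("top","pics/t6.png");s=shot("scene","pics/s6.png")
a=cv2.resize(t["image"][170:240,225:305],None,fx=5,fy=5,interpolation=2)[:,:,::-1]
b=cv2.resize(s["image"][180:250,255:335],None,fx=5,fy=5,interpolation=2)[:,:,::-1]
cv2.imwrite('pics/c6.png',np.hstack([a,b]))
E
```

```text
t 12.7 p [599.   25.8  60.7] yaw 1.78 z [ 0. -0. -1.] F [ 2.1 -5.  -2.1] M [-0.88 -0.22 -0.02] op 14.7 g 68.4
```

View pics/c6.png

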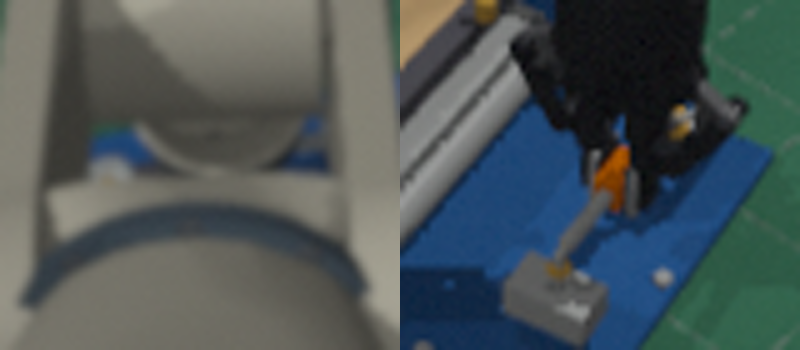

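The spring is stretched with the leg still in the hole (collar at (560,270) in the right half). The pull is 5.4 N, which fits a 27 mm stretch. Now I'll lower the loop over the head.

Request:
arm_command(deltas=[{"hand": 5,"tx": 0.3,"ty": 0,"tz": 1.5,"wx": 0,"wy": 0,"wz": 0},{"hand": 5,"tx": 0,"ty": 0,"tz": 1,"wx": 0,"wy": 0,"wz": 0},{"hand": 5,"tx": 0,"ty": 0,"tz": 1,"wx": 0,"wy": 0,"wz": 0},{"hand": 5,"tx": 0,"ty": 0,"tz": 0,"wx": 0,"wy": 0,"wz": 0}])

```text
clock: 13.3
eef_pos: [598.9, 25.8, 57.4]
tcp_rot: [-3.142, 0.0, 1.78]
contact_force: [-0.8, -6.0, 1.3]
opening: 0.173
grasp_force: 69.0
```

Request:
arm_command(deltas=[{"hand": 5,"tx": 0,"ty": 0,"tz": 1,"wx": 0,"wy": 0,"wz": 0},{"hand": 5,"tx": 0,"ty": 0,"tz": 1,"wx": 0,"wy": 0,"wz": 0},{"hand": 5,"tx": 0,"ty": 0,"tz": 0,"wx": 0,"wy": 0,"wz": 0}])

```text
clock: 13.68
eef_pos: [598.9, 25.8, 55.4]
tcp_rot: [-3.141, 0.0, 1.78]
contact_force: [0.5, -5.8, 1.8]
opening: 0.171
grasp_force: 69.0
```

Request:
arm_command(deltas=[{"hand": 5,"tx": 0,"ty": 0,"tz": 1,"wx": 0,"wy": 0,"wz": 0},{"hand": 5,"tx": 0,"ty": 0,"tz": 1,"wx": 0,"wy": 0,"wz": 0},{"hand": 5,"tx": 0,"ty": 0,"tz": 1,"wx": 0,"wy": 0,"wz": 0},{"hand": 5,"tx": 0,"ty": 0,"tz": 0,"wx": 0,"wy": 0,"wz": 0}])

```text
clock: 14.18
eef_pos: [598.9, 25.8, 52.4]
tcp_rot: [-3.142, 0.0, 1.78]
contact_force: [0.0, -5.4, 1.4]
opening: 0.173
grasp_force: 69.0
```

Request:
arm_command(deltas=[{"hand": 5,"tx": 0,"ty": 0,"tz": 1,"wx": 0,"wy": 0,"wz": 0},{"hand": 5,"tx": 0,"ty": 0,"tz": 1,"wx": 0,"wy": 0,"wz": 0},{"hand": 5,"tx": 0,"ty": 0,"tz": 0.8,"wx": 0,"wy": 0,"wz": 0},{"hand": 5,"tx": 0,"ty": 0,"tz": 0,"wx": 0,"wy": 0,"wz": 0}])

```text
clock: 14.68
eef_pos: [598.9, 25.8, 49.6]
tcp_rot: [-3.142, 0.0, 1.78]
contact_force: [-0.1, -6.5, 1.4]
opening: 0.173
grasp_force: 69.0
```

Request:
arm_command(deltas=[{"hand": 5,"tx": 0,"ty": 0,"tz": 0.6,"wx": 0,"wy": 0,"wz": 0},{"hand": 5,"tx": 0,"ty": 0,"tz": 0,"wx": 0,"wy": 0,"wz": 0}])

```text
clock: 14.92
eef_pos: [599.0, 25.8, 49.1]
tcp_rot: [-3.142, 0.0, 1.78]
contact_force: [0.3, -5.8, 2.3]
opening: 0.174
grasp_force: 69.0
```

Request:
arm_command(deltas=[{"hand": 5,"tx": 0,"ty": 0,"tz": 0.5,"wx": 0,"wy": 0,"wz": 0},{"hand": 5,"tx": 0,"ty": 0,"tz": 0,"wx": 0,"wy": 0,"wz": 0}])

```text
clock: 15.18
eef_pos: [599.0, 25.8, 48.6]
tcp_rot: [-3.142, 0.0, 1.78]
contact_force: [-0.0, -5.6, 2.4]
opening: 0.174
grasp_force: 69.1
```

Request:
arm_command(deltas=[{"hand": 5,"tx": -1.5,"ty": 0,"tz": 0,"wx": 0,"wy": 0,"wz": 0},{"hand": 5,"tx": -1.5,"ty": 0,"tz": 0,"wx": 0,"wy": 0,"wz": 0},{"hand": 5,"tx": 0,"ty": 0,"tz": 0,"wx": 0,"wy": 0,"wz": 0}])

```text
clock: 15.55
eef_pos: [599.5, 23.2, 48.6]
tcp_rot: [-3.142, -0.0, 1.78]
contact_force: [-1.1, -2.7, 4.3]
opening: 0.177
grasp_force: 69.2
```

Request:
arm_command(deltas=[{"hand": 5,"tx": -0.6,"ty": 0,"tz": 0,"wx": 0,"wy": 0,"wz": 0},{"hand": 5,"tx": 0,"ty": 0,"tz": 0,"wx": 0,"wy": 0,"wz": 0}])

```text
clock: 15.8
eef_pos: [599.6, 23.0, 48.6]
tcp_rot: [-3.142, -0.001, 1.78]
contact_force: [-1.0, -0.8, 5.9]
opening: 0.175
grasp_force: 69.4
```

Request:
arm_command(deltas=[{"hand": 5,"tx": 0,"ty": 0,"tz": 0.5,"wx": 0,"wy": 0,"wz": 0},{"hand": 5,"tx": 0,"ty": 0,"tz": 0,"wx": 0,"wy": 0,"wz": 0}])

```text
clock: 16.05
eef_pos: [599.6, 23.0, 48.3]
tcp_rot: [3.142, -0.001, 1.78]
contact_force: [-3.4, -0.4, 9.4]
opening: 0.172
grasp_force: 69.9
```

```bash
python3 - <<'E'
from h import *
s0=st(); s=shot("scene","pics/s7.png")
cv2.imwrite('pics/c7.png',cv2.resize(s["image"][180:255,260:335],None,fx=8,fy=8,interpolation=2)[:,:,::-1])
E
```

```text
t 16.05 p [599.6  23.   48.3] yaw 1.78 z [-0.     0.001 -1.   ] F [-3.4 -0.4  9.4] M [-0.51  0.38 -0.11] op 14.7 g 69.9
```

View pics/c7.png

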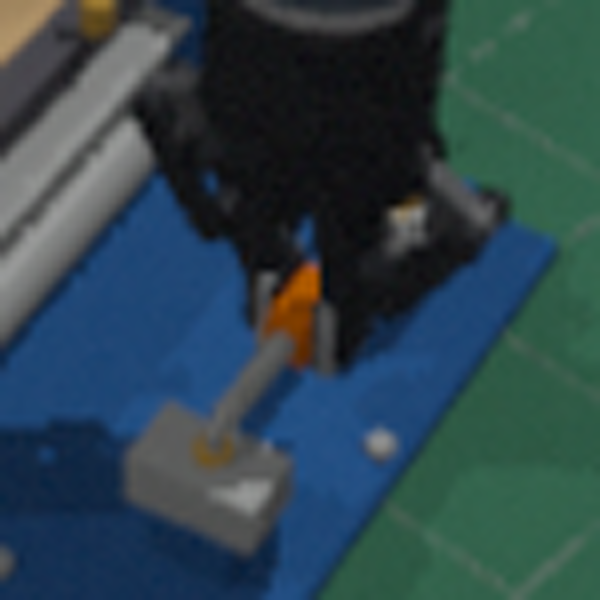

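The post now carries the pull (axial force about 0), and the collar at (212,450) sits on the lug at about 9 N. I'll relieve the sideways load and release.

Request:
arm_command(deltas=[{"hand": 5,"tx": 0,"ty": -0.4,"tz": 0,"wx": 0,"wy": 0,"wz": 0},{"hand": 5,"tx": 0,"ty": 0,"tz": 0,"wx": 0,"wy": 0,"wz": 0},{"hand": 18,"tx": 0,"ty": 0,"tz": 0,"wx": 0,"wy": 0,"wz": 0},{"hand": 25,"tx": 0,"ty": 0,"tz": 0,"wx": 0,"wy": 0,"wz": 0},{"hand": 45,"tx": 0,"ty": 0,"tz": 0,"wx": 0,"wy": 0,"wz": 0},{"hand": 45,"tx": 0,"ty": 0,"tz": 0,"wx": 0,"wy": 0,"wz": 0},{"hand": 45,"tx": 0,"ty": 0,"tz": 0,"wx": 0,"wy": 0,"wz": 0}])

```text
clock: 16.98
eef_pos: [599.3, 22.4, 47.7]
tcp_rot: [-3.142, -0.0, 1.78]
contact_force: [-0.2, -0.7, 0.6]
opening: 0.523
grasp_force: 0.0
```

Request:
arm_command(deltas=[{"hand": 45,"tx": 0,"ty": 0,"tz": -5,"wx": 0,"wy": 0,"wz": 0},{"hand": 45,"tx": 0,"ty": 0,"tz": -10,"wx": 0,"wy": 0,"wz": 0},{"hand": 45,"tx": 0,"ty": 0,"tz": -20,"wx": 0,"wy": 0,"wz": 0},{"hand": 45,"tx": 0,"ty": 0,"tz": -30,"wx": 0,"wy": 0,"wz": 0},{"hand": 45,"tx": 0,"ty": 0,"tz": -40,"wx": 0,"wy": 0,"wz": 0},{"hand": 45,"tx": 0,"ty": 0,"tz": -40,"wx": 0,"wy": 0,"wz": 0},{"hand": 45,"tx": 0,"ty": 0,"tz": -20,"wx": 0,"wy": 0,"wz": 0},{"hand": 45,"tx": 0,"ty": 0,"tz": 0,"wx": 0,"wy": 0,"wz": 0}])

```text
clock: 17.98
eef_pos: [600.4, 22.4, 215.2]
tcp_rot: [3.137, 0.001, 1.78]
contact_force: [-0.1, -0.6, -0.3]
opening: 0.528
grasp_force: 0.0
```

Request:
arm_command(deltas=[{"hand": 45,"tx": 30,"ty": -35,"tz": 0,"wx": 0,"wy": 0,"wz": 0},{"hand": 45,"tx": 30,"ty": -35,"tz": 0,"wx": 0,"wy": 0,"wz": 0},{"hand": 45,"tx": 30,"ty": -35,"tz": 0,"wx": 0,"wy": 0,"wz": 0},{"hand": 45,"tx": 30,"ty": -35,"tz": 0,"wx": 0,"wy": 0,"wz": 0},{"hand": 45,"tx": 30,"ty": -35,"tz": 0,"wx": 0,"wy": 0,"wz": 0},{"hand": 45,"tx": 30,"ty": -35,"tz": 0,"wx": 0,"wy": 0,"wz": 0},{"hand": 45,"tx": 20,"ty": -30,"tz": 0,"wx": 0,"wy": 0,"wz": 0},{"hand": 45,"tx": 0,"ty": 0,"tz": 0,"wx": 0,"wy": 0,"wz": 0}])

```text
clock: 18.98
eef_pos: [320.5, 168.3, 211.9]
tcp_rot: [-3.14, 0.0, 1.782]
contact_force: [1.4, -0.8, -1.0]
opening: 0.522
grasp_force: 0.0
```

```bash
python3 - <<'E'
from h import *
st()
t=shot("top","pics/t8.png");s=shot("scene","pics/s8.png")
def cen(d,lo,hi,box):
    hsv=cv2.cvtColor(d["image"],cv2.COLOR_RGB2HSV);m=cv2.inRange(hsv,lo,hi);x0,y0,x1,y1=box
    k=np.zeros_like(m);k[y0:y1,x0:x1]=m[y0:y1,x0:x1];M=cv2.moments(k,True)
    return (M['m10']/M['m00'],M['m01']/M['m00'],M['m00']) if M['m00'] else None
a=cen(t,(4,180,90),(16,255,255),(240,180,310,220));b=cen(s,(4,180,80),(16,255,255),(270,190,325,250))
print(a,b)
if a and b: print('grip',tri(t,a[:2],s,b[:2]))
for z in(67,72): print('expected grip px',proj(t,[599.7,21.5,z]),proj(s,[599.7,21.5,z]))
# brass spots (collar, head) in both
for d,box in((t,(235,185,310,220)),(s,(270,190,325,250))):
    hsv=cv2.cvtColor(d["image"],cv2.COLOR_RGB2HSV);m=cv2.inRange(hsv,(17,110,60),(32,255,255));x0,y0,x1,y1=box
    n,_,stt,c=cv2.connectedComponentsWithStats(m[y0:y1,x0:x1]);print([(c[i]+[x0,y0]).round(1).tolist()+[int(stt[i,4])] for i in range(1,n)])
print('exp collar px z57',proj(t,[612.4,-38.9,57]),proj(s,[612.4,-38.9,57]),'head',proj(t,[585,90.5,72]),proj(s,[585,90.5,72]))
# grey loop profile along the spring line beyond post at groove height, in top view
u=np.array([-.208,.978])
for k in range(-80,30,2):
    if -18<=k<=16:
        P=np.r_[np.array([585,90.5])+k*u,67]; q=proj(t,P)[0]; w=proj(s,P)[0]
        print(k,cv2.getRectSubPix(t["image"],(1,1),tuple(map(float,q)))[0,0],cv2.getRectSubPix(s["image"],(1,1),tuple(map(float,w)))[0,0])
E
```

```text
t 18.98 p [320.5 168.3 211.9] yaw 1.782 z [-0.002 -0.001 -1.   ] F [ 1.4 -0.8 -1. ] M [ 0.03  0.   -0.01] op 44.6 g 0.0
(272.2916666666667, 201.5625, 48.0) (298.3225806451613, 218.11290322580646, 62.0)
grip (array([600.61098   ,  22.86854591,  68.47005104]), np.float64(1.2106895348308366))
expected grip px [[272.65397918 201.84116962]] [[297.48969877 218.61568966]]
expected grip px [[272.60696072 201.5107408 ]] [[297.56535469 217.3561312 ]]
[[246.8, 207.0, 10]]
[[309.9, 202.9, 17], [286.2, 236.2, 8]]
exp collar px z57 [[295.26897574 197.86752193]] [[285.84555902 235.96899637]] head [[246.41346438 206.95944768]] [[309.82263297 201.54110825]]
-18 [87 90 93] [77 75 80]
-16 [100 102 104] [82 79 80]
-14 [107 109 108] [89 83 77]
-12 [105 107 105] [90 78 58]
-10 [99 98 94] [87 67 28]
-8 [97 91 79] [93 74 38]
-6 [101  87  63] [95 75 38]
-4 [114  92  48] [96 74 30]
-2 [128 101  46] [103  80  32]
0 [138 109  50] [115  90  36]
2 [142 114  62] [132 104  43]
4 [139 117  80] [143 113  50]
6 [132 121 101] [141 115  58]
8 [123 121 115] [136 117  70]
10 [110 115 122] [102 104  83]
12 [ 89 100 119] [64 90 92]
14 [ 63  84 115] [39 81 93]
16 [ 43  73 114] [41 81 79]
```

```bash
python3 - <<'E'
from h import *
for f in('s6','s7','s8'):
    d=np.load(f'pics/{f}.npz')
    hsv=cv2.cvtColor(d["image"],cv2.COLOR_RGB2HSV).astype(float);c=hsv[228:244,278:296];
    m=((c[...,0]>14)&(c[...,0]<34)&(c[...,1]>80));w=m*(c[...,1]-60);yy,xx=np.mgrid[228:244,278:296]
    print(f,int(m.sum()),(xx*w).sum()/w.sum(),(yy*w).sum()/w.sum())
d=np.load('pics/s8.npz')
for z in(55,58,60,62): print(z,proj(d,[612.4,-38.9,z]).round(1))
E
```

```text
s6 12 286.3421383647799 233.70188679245283
s7 13 286.0819875776398 236.27950310559007
s8 13 285.97856242118536 236.25220680958387
55 [[285.8 236.5]]
58 [[285.9 235.7]]
60 [[285.9 235.2]]
62 [[285.9 234.7]]
```

The collar is as low as it was when pressed home, and the grip stayed at its stretched position, so the spring is holding itself. I'll hand the job in.

```bash
python3 -c "
from rig import r
print(r.sign_off())"
```

```text
the job is handed in; nothing more can be done
None
```

The spring is fitted and the job is handed in at about 19 s: camera measurements after release put the leg fully home in the lug and the spring still stretched about 24 mm, held by its loop on the brass post, with the arm clear; I did not inspect the final fit by eye.

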